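# Lay the try square on the strip for marking

## Robot

A 6-joint arm with a two-finger parallel gripper is mounted at the origin on a cart in front of the work surface, level with it; the furniture and walls round the work are solid. World frame = base frame: x ahead of the robot, y to its left, z up, the work surface at z = 0. Lengths are in m, angles in rad, forces in N, time in s.
With the tool pointing down it reaches from about 0.375 to 0.975 m from the base axis. Payload 3.8 kg.
Tool frame: the origin (TCP) lies on the centre line of the jaws, within the pads' length; the fingertips stand 14 mm ahead of it and the grasp point (between the pads) lies 5 mm behind it (bot.finger_overhang is the distance from the TCP to the fingertips, in m); y points along the fingers, x is the direction in which the jaws open and shut, and the axes are right-handed (so a half turn about y gives the same grasp; the last joint's range is limited). The gripper opens to 85 mm and grips with 20 to 120 N. Pads are 22 mm wide; open, the fingers measure 114 mm over their backs; the gripper's body (76 mm by 85 mm) begins 54 mm behind the grasp point. The pads swing forward as they close: fully open they stand 13 mm farther back than shut.
Start: joints at [1.095, 0.264, 1.604, -0, 1.274, -0.037], TCP at [0.287, 0.611, 0.245] pointing down, gripper open.
Joint ranges: [-2.63, 2.63], [-0.94, 2.18], [0.31, 2.57], [-1.31, 4.45], [0, 2.66], [-2.55, 2.55]. Speed limits (rad/s): [2.57, 2.57, 3.14, 3.14, 3.14, 3.14].

## Interface

Orientations are given as a rotation vector (axis times angle).
In Python, from workcell import readout, read_camera, bot, spotter gives the robot as it stands.
- The arm moves only by the tool jog_arm, never from a script. Its argument "increments" is a list of rows, each a list of 7 numbers: the shift along the tool's x, y, z in m, then the turn, a rotation vector about the tool's x, y, z in rad, then the opening, from 0 (shut) to 1 (fully open). A call has 1 to 10 rows; each row shifts and turns the pose as measured when the row begins, along the tool's axes as they then stand; what a row does not reach is not made up. A row lasts 1/8 s, in which the tool goes at most 62.5 mm and 10.7 degrees, less where a joint would pass 70% of its speed; a pose out of reach is approached as far as the arm can. A call with a gripper value outside its range is refused whole. The fingers move at their own pace and stop on an object; "force" is the grip in N (left out, the last holds). Time passes only in rows, so rows that do not move let the fingers close. It gives the time, the measured TCP pose, the force and the opening at its end, in the units of the state.
- readout.read_state(): the state, without advancing time (a new reading comes with each control period).
- read_camera(name): name is "side" or "top" or "wrist"; returns a dict with "img" (400x640x3 uint8, blue, green, red), "range_z" (400x640 float32, m along the optical axis (not along the pixel's ray), 0 where there is no reading), "fx", "fy", "cx", "cy" (pixels), "distortion" ([k1, k2, p1, p2, k3] as OpenCV has them; the pictures are not rectified), "world_from_camera" (4x4, takes a point from camera to world coordinates). Camera axes: x right, y down, z forward; pixel columns grow to the right and rows downward; lengths in m; the calibration is good to about 2 mm. A picture is of the moment at which its call begins.
- bot.finish_job(): hands the job in, once; it reports no verdict.
Trained networks look in a picture, given as the dict that the camera call returned (one of the last four; its "shot" number tells which), for a name from the list of things; names that differ only in an ending like _2 or _b are one class to them, and where a whole thing is asked for, a point or a joint stands for the part that bears it (a point fixed in the world has none). Each returns a list of dicts, best first, with "p" (0 to 1); they miss things now and then, are a little off and sometimes report something else, mostly with a low value. They report only what shows in the picture. A call takes as long as a camera call. They do not tell look-alikes from the thing itself.
- spotter.masks_of(picture, thing): "mask" (400x640 bool, what is visible of it) and "location" ([column, row] in pixels, amid what is visible of it).
- spotter.spot_point(picture, thing): "location" ([column, row] in pixels: a listed point, or the origin of a listed thing).
The state is a dict: "time": time; "q": joint angles; "joint_vel": joint speeds; "joint_torque": joint torques, N m; "tool_pos": TCP position; "tcp_rot": TCP orientation; "wrist_force": force on the tool from outside, world axes, zero at the start; "torque": the same for the moment, N m; "width": opening from 0.0 (shut) to 1.0 (fully open).
Only numpy, scipy, OpenCV 4.12 (cv2) and the standard library are available. Lean on these libraries where they do the work, as an engineer would, in place of code of your own. Each camera call takes 0.05 s, during which the arm holds its last target. There are 200 camera calls.

## Task

I want to mark a cut across the thin wooden strip that lies on the sloping marking stand. Take the sanding block that is in the way off the stand and set it down flat on the bench, not dropping it. Then lay the try square flat on the slope with the inner face of its wooden stock flush against the strip's upper long edge and its blade pointing down the slope, crossing the strip about at the middle of its length; leave the strip where it lies against the fence, and do not disturb the nail tin.

Things in the scene. Friction and masses are not known exactly. Their poses are not given: they have to be found in the camera images.
- stand: Fixed marking stand: grey board 280 (up the slope) x 260 mm, sloping at 30 degrees. Origin on the bench under the board's middle; z up, x level toward the high end, y along the width. The board's upper face is at z = 90 mm over the origin, from z = 20 (x = -121) to 160 mm (x = 121). A fixed fence 12 wide, 4 high, 220 mm long, along y, lies 8 to 20 mm up the slope from the middle.
- strip: Loose thin plywood strip, 30 x 160 x 5 mm, lying flat on the sloping board with its lower long edge against the fence. Origin at the centre of its underside; x up the slope (its upper long edge is at x = +15 mm), y along its length, z square to the slope (top at z = 5 mm).
- sanding_block: Brown cork sanding block, 58 x 100 x 27 mm, 0.12 kg, lying flat on the slope against the strip's upper long edge. Origin at the centre of its underside; x across its width (58 mm; up the slope at the start), y along its length (100 mm), z through its top.
- try_square: Try square flat on the bench beside the stand. Wooden stock 26 x 104 x 16 mm (x -98 to -72, y -52 to 52, z 0 to 16 mm), thin steel blade 170 x 25 x 2 mm (x -72 to 98, y -53 to -28, z 7 to 9 mm). Origin at underside height, z through its top. The stock's inner face is x = -72; the blade passes over a 5 mm strip. Grip the stock across its 26 mm.
- stock_blade_end (a point): Point of the square on the stock's inner face, 2 mm from the end that carries the blade, at mid height (8 mm above the underside).
- stock_free_end (a point): Point of the square on the stock's inner face, 2 mm from the end without blade, at mid height (8 mm above the underside).
- blade_cross (a point): Point on the blade's centre line, 15 mm out from the stock's inner face: it lies over the strip's centre line when the stock is flush.
- nail_tin: Round open metal tin, 69 mm across and 38 mm high, standing on the bench on the other side of the stand than the square. Origin at the centre of its underside.
Mind the look-alikes: they are no part of the job. Of the things that look like the sanding_block, the larger one is meant.

How it is judged:
On the way:
1. the sanding block is brought down to the bench in the fingers (underside's centre less than 20 mm above it), not dropped or knocked off (height (world z) of sanding_block below 0.02 m and contact force between sanding_block and the fingers above 0.3 N), for 0.05 s.
At the end, for the whole second after the job is handed in: Sanding block flat on the bench. Square flat on the slope (0.1 rad), both ends of its stock within 3 mm of flush with the strip's upper edge, blade down the slope, its centre line within 20 mm of the strip's mid-length. Strip within 12 mm of its place. All at rest (height (world z) of sanding_block below 0.008 m and angle between sanding_block's own z axis and vertical below 0.1 rad and x of stock_blade_end in the frame of strip between 0.012 and 0.018 m and x of stock_free_end in the frame of strip between 0.012 and 0.018 m and y of blade_cross in the frame of strip between -0.02 and 0.02 m and x of blade_cross in the frame of strip below 0.008 m and z of stock_free_end in the frame of strip below 0.013 m and angle between the z axis of try_square and the z axis of strip, either way round below 0.1 rad and distance of strip from where it was at the start of the episode below 0.012 m and linear speed of each of try_square, sanding_block below 0.01 m/s); the robot touches nothing.
It fails at once if the nail tin is shifted by more than 30 mm (distance of nail_tin from where it was at the start of the episode above 0.03 m).
It also fails if it takes over 69 s, if anything falls off the work surface, if the arm or the gripper's body presses on something with over 40 N, if the wrist force passes 120 N, or if a joint passes its speed limit or range.

## Working session

There is one attempt and no reset: what is moved stays moved. The work goes in short steps, Python scripts to look and compute and a tool call to move; the robot and the scene stay as the last step left them, time stands still between calls to the robot, and variables do not carry over. Pictures are saved under pics/ and viewed, about 8 in all and at most 12, crops included, and the job is handed in when it is done.

Besides the shell and the picture viewer there is one more tool, called after "Request:" by a JSON object that holds its "api" and its "payload". jog_arm: Moves the arm, as the interface text tells. Its arguments: {"type":"object","properties":{"increments":{"type":"array"},"force":{"type":"number"}},"required":["increments"]}

```bash
ls; mkdir -p pics; cat > h.py <<'E'
import numpy as np, cv2
from scipy.spatial.transform import Rotation as R
from workcell import readout, read_camera, bot, spotter
def pts(c, uv=None, mask=None):
    "world points (depth) at pixels uv (Nx2) or for mask"
    if mask is not None:
        v,u=np.nonzero(mask & (c["range_z"]>0)); uv=np.c_[u,v]
    uv=np.asarray(uv,float).reshape(-1,2)
    K=np.array([[c["fx"],0,c["cx"]],[0,c["fy"],c["cy"]],[0,0,1]])
    n=cv2.undistortPoints(uv[:,None],K,np.array(c["distortion"],float))[:,0]
    z=c["range_z"][uv[:,1].round().astype(int),uv[:,0].round().astype(int)]
    p=np.c_[n*z[:,None],z]; T=np.array(c["world_from_camera"])
    return p@T[:3,:3].T+T[:3,3]
def ray(c,uv):
    K=np.array([[c["fx"],0,c["cx"]],[0,c["fy"],c["cy"]],[0,0,1]])
    n=cv2.undistortPoints(np.asarray(uv,float).reshape(-1,1,2),K,np.array(c["distortion"],float))[:,0]
    T=np.array(c["world_from_camera"]); d=np.c_[n,np.ones(len(n))]@T[:3,:3].T
    return T[:3,3],d
E
python3 - <<'E'
from h import *
np.set_printoptions(precision=4,suppress=True)
s=readout.read_state(); print({k:np.round(v,3) for k,v in s.items()})
ims=[]
for n in ["top","side"]:
    c=read_camera(n); cv2.imwrite(f"pics/{n}0.png",c["img"]); print(n,np.array(c["world_from_camera"]))
    for t in ["stand","strip","sanding_block","try_square","nail_tin"]:
        for m in spotter.masks_of(c,t):
            p=pts(c,mask=m["mask"]); print(t,round(m["p"],2),np.round(m["location"]),m["mask"].sum(),np.median(p,0) if len(p) else None, np.ptp(p,axis=0) if len(p) else None)
    for t in ["stock_blade_end","stock_free_end","blade_cross","strip","sanding_block","stand"]:
        for m in spotter.spot_point(c,t): print(' pt',t,round(m["p"],2),np.round(m["location"],1),pts(c,m["location"])[0])
E
```

```text
pics
{'time': np.float64(0.0), 'q': array([ 1.095,  0.265,  1.605, -0.   ,  1.274, -0.037]), 'joint_vel': array([-0.   ,  0.001, -0.   ,  0.001,  0.   ,  0.   ]), 'joint_torque': array([  0.002, -51.51 , -36.732,   0.   ,   0.013,   0.   ]), 'tool_pos': array([0.286, 0.61 , 0.244]), 'tcp_rot': array([-1.387, -0.879,  0.882]), 'wrist_force': array([ 1.138,  0.405, -0.518]), 'torque': array([-0.028, -0.04 ,  0.013]), 'width': np.float64(0.998)}
top [[ 0.005  -0.9926  0.1215  0.3959]
 [-0.9998 -0.0075 -0.0202  0.0231]
 [ 0.0209 -0.1213 -0.9924  1.5033]
 [ 0.      0.      0.      1.    ]]
stand 0.77 [308. 217.] 7055 [0.5251 0.0126 0.0839] [0.2696 0.2835 0.1684]
strip 0.64 [301. 202.] 490 [0.5615 0.0338 0.1114] [0.0386 0.1579 0.0413]
strip 0.25 [433. 229.] 482 [ 0.4889 -0.3609  0.0077] [0.0666 0.0699 0.0513]
sanding_block 0.83 [384. 250.] 396 [ 0.4328 -0.2117  0.0202] [0.0504 0.0766 0.0341]
sanding_block 0.77 [316. 186.] 882 [ 0.5993 -0.0012  0.1554] [0.0754 0.1004 0.0669]
sanding_block 0.6 [433. 227.] 511 [ 0.4903 -0.3612  0.0083] [0.0672 0.082  0.0509]
try_square 0.63 [185. 218.] 766 [0
[... 1013 characters left out ...]
[ 0.5992 -0.0186  0.152 ] [0.0712 0.1471 0.0548]
sanding_block 0.24 [319. 202.] 253 [0.5614 0.0102 0.1112] [0.0448 0.1759 0.041 ]
try_square 0.68 [311. 169.] 152 [0.5395 0.3708 0.0141] [0.1753 0.129  0.0235]
nail_tin 0.84 [283. 316.] 802 [ 0.4869 -0.3531  0.0154] [0.0746 0.102  0.0437]
 pt stock_blade_end 0.49 [311.  168.2] [0.5385 0.3828 0.0095]
 pt stock_free_end 0.54 [310.  178.6] [0.5369 0.2955 0.0156]
 pt blade_cross 0.52 [310.  168.7] [0.5348 0.3757 0.0112]
 pt strip 0.48 [315.6 199.2] [0.5604 0.0177 0.1114]
 pt sanding_block 0.63 [266.6 273.9] [ 0.4327 -0.2146  0.0181]
 pt sanding_block 0.62 [331.5 198. ] [ 0.606  -0.0463  0.1598]
 pt stand 0.92 [305.3 229.8] [ 0.5335 -0.0983  0.083 ]
```

```bash
python3 - <<'E'
from h import *
a=cv2.imread("pics/top0.png")[140:290,140:460]; b=cv2.imread("pics/side0.png")[140:260,200:520]
o=np.vstack([cv2.resize(x,None,fx=2.2,fy=2.2,interpolation=cv2.INTER_CUBIC) for x in (a,b)]); print(o.shape)
cv2.imwrite("pics/c1.png",o)
E
```

```text
(594, 704, 3)
```

View pics/c1.png

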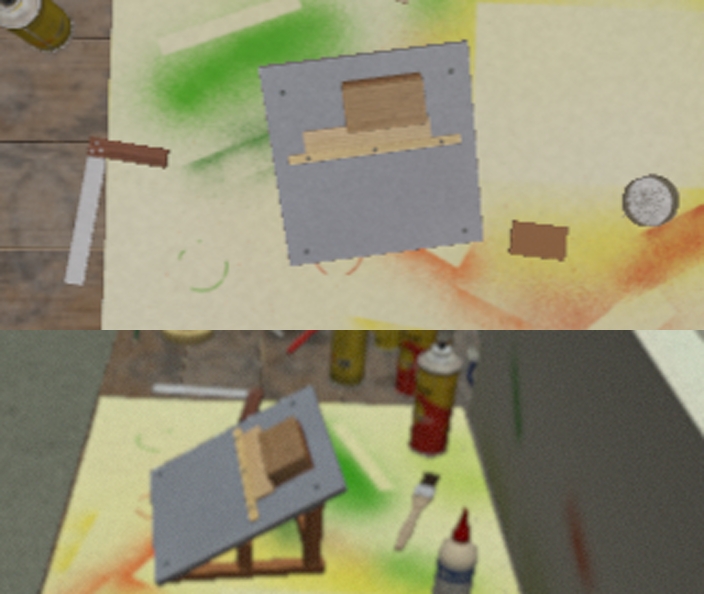

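Top crop: the stand is at (370,150), and the block lying on it at (385,102), which is full pixel (315,186). There is one look-alike on the bench at (538,240), full pixel (384,249). The square's stock runs from (90,145) to (168,158), with the blade pointing towards the robot, and the tin is at (650,200). The candidates are the block on the slope at (315,186), about 100 mm long, and the bench block at (384,249), about 50 x 77 mm. I choose the one on the slope because it is larger and touches the strip.

```bash
python3 - <<'E'
from h import *
np.set_printoptions(precision=4,suppress=True)
P=[]
for n in ["top","side"]:
    c=read_camera(n)
    m=max(spotter.masks_of(c,"stand"),key=lambda m:m["p"])["mask"]
    p=pts(c,mask=m); 
    A=p.copy()
    for it in range(8):
        q=np.c_[A[:,:2],np.ones(len(A))]; co=np.linalg.lstsq(q,A[:,2],rcond=None)[0]
        r=np.abs(p[:,2]-np.c_[p[:,:2],np.ones(len(p))]@co); A=p[r<max(0.004,0.03/(it+1))]
    nrm=np.array([-co[0],-co[1],1]); nrm/=np.linalg.norm(nrm)
    print(n,len(A),"slope deg",np.degrees(np.arccos(nrm[2])),"yaw deg",np.degrees(np.arctan2(-nrm[1],-nrm[0])))
    for yaw in [np.arctan2(-nrm[1],-nrm[0])]:
        rect=cv2.minAreaRect(A[:,:2].astype(np.float32)); print("rect",rect, "z at centre",co@[*rect[0],1])
    for t in ["sanding_block","strip","try_square"]:
        for k in spotter.masks_of(c,t)[:2]:
            p=pts(c,mask=k["mask"]); p=p[np.abs(p[:,2]-np.median(p[:,2]))<.03]; print(t,k["p"],cv2.minAreaRect(p[:,:2].astype(np.float32)),np.median(p,0))
c=read_camera("wrist"); s=readout.read_state(); Rt=R.from_rotvec(s["tcp_rot"]).as_matrix(); T=np.array(c["world_from_camera"])
print("tool R",Rt,"cam in tool",Rt.T@(T[:3,3]-s["tool_pos"]),Rt.T@T[:3,:3],c["fx"])
E
```

```text
top 5492 slope deg 29.97540284322512 yaw deg 7.779405349462712
rect ((0.5384036302566528, 0.009182482957839966), (0.24469251930713654, 0.25983136892318726), 7.686037540435791) z at centre 0.09135156984243065
sanding_block 0.89 ((0.6013150215148926, 0.0004032403230667114), (0.06367829442024231, 0.09928195923566818), 8.562348365783691) [0.5995 0.0012 0.1556]
sanding_block 0.84 ((0.43523192405700684, -0.20864832401275635), (0.07566895335912704, 0.04568900167942047), 81.06690979003906) [ 0.4355 -0.2089  0.0205]
strip 0.78 ((0.5598329305648804, 0.0213923417031765), (0.030455050989985466, 0.1603030264377594), 5.0146379470825195) [0.5608 0.0338 0.1113]
try_square 0.84 ((0.48708799481391907, 0.3837650716304779), (0.09771311283111572, 0.21286778151988983), 54.46222686767578) [0.5204 0.387  0.0092]
side 3360 slope deg 29.873775447392255 yaw deg 7.727226901613084
rect ((0.5367786288261414, 0.008025333285331726), (0.24315349757671356, 0.26795563101768494), 7.687558650970459) z at centre 0.09106538178834891
sanding_block 0.76 ((0.596945583820343, 0.021006964147090912), (0.06335727125406265, 0.1536063700914383), 8.260326385498047) [ 0.5994 -0.0199  0.1519]
strip 0.79 ((0.5621526837348938, 0.018467292189598083), (0.02331610396504402, 0.16173869371414185), 7.323302268981934) [0.5608 0.0051 0.1106]
try_square 0.64 ((0.4838518500328064, 0.38498860597610474), (0.09887173771858215, 0.20945672690868378), 55.66312026977539) [0.5152 0.3845 0.0084]
tool R [[ 0.4249 -0.     -0.9052]
 [ 0.9052 -0.      0.4249]
 [-0.0001 -1.      0.    ]] cam in tool [ 0.0004 -0.129   0.0649] [[ 1.     -0.0006  0.0006]
 [-0.0008 -0.2594  0.9658]
 [-0.0004 -0.9658 -0.2594]] 359.92414617275847
```

```bash
cat >> h.py <<'E'
yaw=0.1347; O=np.array([.5375,.0088,.0]); 
def frame(yaw,sl):
    u=np.array([np.cos(yaw),np.sin(yaw),0]); ey=np.array([-u[1],u[0],0]); z=np.array([0,0,1.])
    ex=np.cos(sl)*u+np.sin(sl)*z; return ex,ey,np.cross(ex,ey)
ex,ey,nn=frame(yaw,np.radians(30))
def S(a,t,h): return O+[0,0,.09]+a*ex+t*ey+h*nn      # slope coords -> world
def W2S(p): d=np.asarray(p)-O-[0,0,.09]; return np.stack([d@ex,d@ey,d@nn],-1)
def toolR(yaw,sl):                                    # tool x=-ex, y=-n, z=-ey
    a,b,n=frame(yaw,sl); return np.c_[-a,-n,-b]
def plan(p,Rm,n,w,s=None):
    s=s or readout.read_state(); p0=np.array(s["tool_pos"]); R0=R.from_rotvec(s["tcp_rot"])
    rv=(R0.inv()*R.from_matrix(Rm)).as_rotvec()/n; dp=(np.asarray(p)-p0)/n
    for i in range(n):
        Ri=R0*R.from_rotvec(rv*i); print([float(x) for x in np.round(np.r_[Ri.inv().apply(dp),rv],4)]+[w],end=',\n')
    print("per row mm",np.linalg.norm(dp)*1e3,"deg",np.degrees(np.linalg.norm(rv)))
E
python3 - <<'E'
from h import *
t=S(.079,-.0172,.15); print(t); plan(t,toolR(yaw,np.radians(30)),16,1.0)
E
```

```text
[ 0.53328549 -0.00912838  0.25940381]
[-0.0285, -0.0009, -0.0304, -0.0349, -0.1304, 0.019, 1.0],
[-0.0323, 0.0007, -0.0265, -0.0349, -0.1304, 0.019, 1.0],
[-0.0354, 0.0022, -0.022, -0.0349, -0.1304, 0.019, 1.0],
[-0.0379, 0.0036, -0.0171, -0.0349, -0.1304, 0.019, 1.0],
[-0.0397, 0.0048, -0.0119, -0.0349, -0.1304, 0.019, 1.0],
[-0.0408, 0.0059, -0.0064, -0.0349, -0.1304, 0.019, 1.0],
[-0.0412, 0.0068, -0.0009, -0.0349, -0.1304, 0.019, 1.0],
[-0.0408, 0.0075, 0.0047, -0.0349, -0.1304, 0.019, 1.0],
[-0.0396, 0.008, 0.0103, -0.0349, -0.1304, 0.019, 1.0],
[-0.0378, 0.0083, 0.0156, -0.0349, -0.1304, 0.019, 1.0],
[-0.0353, 0.0084, 0.0207, -0.0349, -0.1304, 0.019, 1.0],
[-0.0321, 0.0082, 0.0253, -0.0349, -0.1304, 0.019, 1.0],
[-0.0284, 0.0078, 0.0296, -0.0349, -0.1304, 0.019, 1.0],
[-0.0241, 0.0072, 0.0333, -0.0349, -0.1304, 0.019, 1.0],
[-0.0194, 0.0064, 0.0364, -0.0349, -0.1304, 0.019, 1.0],
[-0.0144, 0.0054, 0.0388, -0.0349, -0.1304, 0.019, 1.0],
per row mm 41.72024851095125 deg 7.811034744085796
```

Request:
{"api": "jog_arm", "payload": {"increments": [[-0.0285,-0.001,-0.0304,-0.035,-0.13,0.019,1],[-0.0323,0.0007,-0.0265,-0.035,-0.13,0.019,1],[-0.0354,0.0022,-0.022,-0.035,-0.13,0.019,1],[-0.038,0.0036,-0.0171,-0.035,-0.13,0.019,1],[-0.04,0.005,-0.012,-0.035,-0.13,0.019,1],[-0.041,0.006,-0.0064,-0.035,-0.13,0.019,1],[-0.041,0.007,-0.001,-0.035,-0.13,0.019,1],[-0.041,0.0075,0.005,-0.035,-0.13,0.019,1],[-0.04,0.008,0.01,-0.035,-0.13,0.019,1],[-0.038,0.008,0.0156,-0.035,-0.13,0.019,1]], "force": 40}}

```text
time: 3.0
tool_pos: [0.4528, 0.2172, 0.2578]
tcp_rot: [-1.054, -1.993, 1.933]
wrist_force: [0.1, 0.3, -0.4]
width: 0.996
```

```bash
python3 - <<'E'
from h import *
plan(S(.079,-.0172,.15),toolR(yaw,np.radians(30)),7,1.0); print(readout.read_state()["q"])
E
```

```text
[-0.0274, 0.0069, 0.0195, -0.0278, -0.1056, 0.0151, 1.0],
[-0.0251, 0.0067, 0.0224, -0.0278, -0.1056, 0.0151, 1.0],
[-0.0225, 0.0064, 0.0251, -0.0278, -0.1056, 0.0151, 1.0],
[-0.0196, 0.006, 0.0275, -0.0278, -0.1056, 0.0151, 1.0],
[-0.0165, 0.0055, 0.0296, -0.0278, -0.1056, 0.0151, 1.0],
[-0.0132, 0.0048, 0.0313, -0.0278, -0.1056, 0.0151, 1.0],
[-0.0098, 0.0041, 0.0326, -0.0278, -0.1056, 0.0151, 1.0],
per row mm 34.324011504199575 deg 6.3151132454505285
[ 0.58051927 -0.24243324  2.13684626 -0.33070127  1.00681294 -1.77290052]
```

```bash
sed -i 's/np.c_\[-a,-n,-b\].*/np.c_[a,-n,b]/; s/# tool x=-ex.*/# tool x=ex,y=-n,z=ey/' h.py; python3 - <<'E'
from h import *
plan(S(.079,-.0172,.15),toolR(yaw,np.radians(30)),16,1.0)
E
```

```text
[-0.012, 0.003, 0.0085, -0.0083, 0.1492, -0.0153, 1.0],
[-0.0132, 0.0028, 0.0067, -0.0083, 0.1492, -0.0153, 1.0],
[-0.0141, 0.0025, 0.0046, -0.0083, 0.1492, -0.0153, 1.0],
[-0.0146, 0.0023, 0.0025, -0.0083, 0.1492, -0.0153, 1.0],
[-0.0149, 0.002, 0.0003, -0.0083, 0.1492, -0.0153, 1.0],
[-0.0148, 0.0018, -0.0019, -0.0083, 0.1492, -0.0153, 1.0],
[-0.0144, 0.0016, -0.004, -0.0083, 0.1492, -0.0153, 1.0],
[-0.0136, 0.0014, -0.0061, -0.0083, 0.1492, -0.0153, 1.0],
[-0.0126, 0.0013, -0.0081, -0.0083, 0.1492, -0.0153, 1.0],
[-0.0113, 0.0012, -0.0099, -0.0083, 0.1492, -0.0153, 1.0],
[-0.0097, 0.0011, -0.0114, -0.0083, 0.1492, -0.0153, 1.0],
[-0.0079, 0.0011, -0.0127, -0.0083, 0.1492, -0.0153, 1.0],
[-0.006, 0.0011, -0.0137, -0.0083, 0.1492, -0.0153, 1.0],
[-0.0039, 0.0011, -0.0145, -0.0083, 0.1492, -0.0153, 1.0],
[-0.0017, 0.0012, -0.0149, -0.0083, 0.1492, -0.0153, 1.0],
[0.0005, 0.0013, -0.015, -0.0083, 0.1492, -0.0153, 1.0],
per row mm 15.01675503308731 deg 8.60918753763376
```

Request:
{"api": "jog_arm", "payload": {"increments": [[-0.014,0.003,0.01,-0.009,0.175,-0.017,1],[-0.016,0.003,0.0075,-0.009,0.175,-0.017,1],[-0.017,0.003,0.005,-0.009,0.175,-0.017,1],[-0.0175,0.0025,0.002,-0.009,0.175,-0.017,1],[-0.0175,0.002,-0.001,-0.009,0.175,-0.017,1],[-0.017,0.002,-0.0035,-0.009,0.175,-0.017,1],[-0.016,0.0015,-0.006,-0.009,0.175,-0.017,1],[-0.0145,0.0015,-0.009,-0.009,0.175,-0.017,1],[-0.0125,0.0015,-0.0115,-0.009,0.175,-0.017,1],[-0.0105,0.0015,-0.0135,-0.009,0.175,-0.017,1]]}}

```text
time: 4.25
tool_pos: [0.5034, 0.042, 0.2594]
tcp_rot: [-1.566, -0.918, 0.197]
wrist_force: [-0.3, 0.3, 0.1]
width: 1.002
```

```bash
python3 - <<'E'
from h import *
plan(S(.079,-.0172,.15),toolR(yaw,np.radians(30)),7,1.0); print(readout.read_state()["q"])
E
```

```text
[-0.0019, 0.0014, -0.0081, -0.0036, 0.0829, -0.0091, 1.0],
[-0.0012, 0.0014, -0.0083, -0.0036, 0.0829, -0.0091, 1.0],
[-0.0005, 0.0014, -0.0083, -0.0036, 0.0829, -0.0091, 1.0],
[0.0002, 0.0015, -0.0083, -0.0036, 0.0829, -0.0091, 1.0],
[0.0008, 0.0015, -0.0083, -0.0036, 0.0829, -0.0091, 1.0],
[0.0015, 0.0015, -0.0082, -0.0036, 0.0829, -0.0091, 1.0],
[0.0022, 0.0016, -0.008, -0.0036, 0.0829, -0.0091, 1.0],
per row mm 8.466743635798146 deg 4.783560232914431
[-0.01235084 -0.36338868  2.23926394  0.09613446  0.8167808  -0.77895907]
```

Request:
{"api": "jog_arm", "payload": {"increments": [[-0.002,0.0015,-0.009,-0.004,0.095,-0.01,1],[-0.0015,0.0015,-0.0095,-0.004,0.095,-0.01,1],[-0.0005,0.0015,-0.0095,-0.004,0.095,-0.01,1],[0.0005,0.0015,-0.0095,-0.004,0.095,-0.01,1],[0.0015,0.0015,-0.0095,-0.004,0.095,-0.01,1],[0.002,0.0015,-0.009,-0.004,0.095,-0.01,1],[0,0,0,0,0,0,1]]}}

```text
time: 5.12
tool_pos: [0.5309, -0.0116, 0.2609]
tcp_rot: [-1.494, -0.501, -0.313]
wrist_force: [0.2, 0.5, -0.1]
width: 0.998
```

```bash
python3 - <<'E'
from h import *
np.set_printoptions(precision=4,suppress=True)
c=read_camera("wrist"); cv2.imwrite("pics/w1.png",c["img"])
for t in ["sanding_block","strip"]:
    for k in spotter.masks_of(c,t)[:2]:
        p=W2S(pts(c,mask=k["mask"])); h=np.median(p[:,2]); q=p[np.abs(p[:,2]-h)<.004]
        r=cv2.minAreaRect(q[:,:2].astype(np.float32)); print(t,round(k["p"],2),"h",h,r, np.percentile(q[:,:2],[1,99],axis=0))
plan(S(.079,-.0172,.15),toolR(yaw,np.radians(30)),2,1.0)
E
```

```text
sanding_block 0.97 h 0.02823645456557814 ((0.07941258698701859, -0.016122639179229736), (0.05812182277441025, 0.09993421286344528), 0.0049460348673164845) [[ 0.0512 -0.0639]
 [ 0.1075  0.033 ]]
strip 0.74 h 0.005542575112073714 ((0.03494108468294144, 0.00847809761762619), (0.15957970917224884, 0.030306031927466393), 89.97113037109375) [[ 0.0204 -0.0687]
 [ 0.0495  0.0868]]
[0.0008, 0.0013, 0.0008, 0.001, -0.0048, -0.0003, 1.0],
[0.0008, 0.0013, 0.0008, 0.001, -0.0048, -0.0003, 1.0],
per row mm 1.7147994618444253 deg 0.28410858586919135
```

View pics/w1.png

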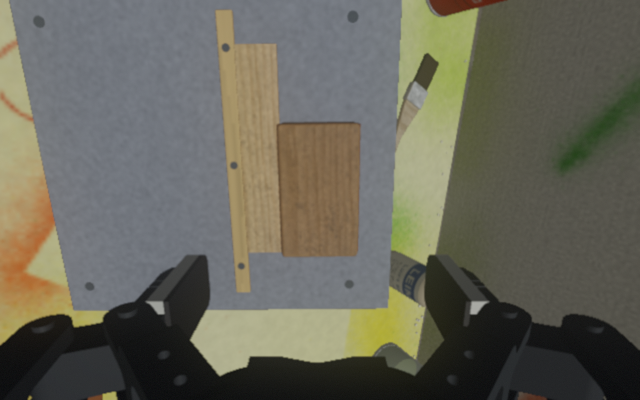

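Wrist view: the strip lies against the fence at (258,150). The large cork block is right of it at (318,190), upslope, with about 10 px of clearance to the board's upper edge. The open fingertips are at (205,260) and (430,260). The choice is confirmed: the block measures 58 x 100 mm.

```bash
python3 - <<'E'
from h import *
np.set_printoptions(precision=4,suppress=True)
print(bot.finger_overhang)
c=read_camera("wrist"); s=readout.read_state(); Rt=R.from_rotvec(s["tcp_rot"]).as_matrix()
v,u=np.mgrid[240:340,120:240]; uv=np.c_[u.ravel(),v.ravel()]
p=(pts(c,uv)-s["tool_pos"])@Rt; z=c["range_z"][uv[:,1],uv[:,0]]
k=(z>0)&(np.abs(p[:,0])<.07)&(np.abs(p[:,2])<.03)&(p[:,1]<.03)
print(k.sum(),p[k].max(0),np.percentile(p[k,1],[90,97,99,100]),p[k][np.argsort(-p[k,1])[:5]])
plan(S(.0794,-.0161,.027),toolR(yaw,np.radians(30)),8,1.0)
E
```

```text
0.014
5415 [-0.0263  0.0015  0.0181] [-0.0085 -0.003  -0.0007  0.0015] [[-0.0423  0.0015  0.0057]
 [-0.0423  0.0014  0.0002]
 [-0.0424  0.0012  0.0033]
 [-0.0422  0.0012  0.0011]
 [-0.0422  0.0012  0.0007]]
[0.0002, 0.0157, 0.0004, 0.0003, -0.0012, -0.0001, 1.0],
[0.0002, 0.0157, 0.0003, 0.0003, -0.0012, -0.0001, 1.0],
[0.0002, 0.0157, 0.0003, 0.0003, -0.0012, -0.0001, 1.0],
[0.0002, 0.0157, 0.0003, 0.0003, -0.0012, -0.0001, 1.0],
[0.0002, 0.0157, 0.0003, 0.0003, -0.0012, -0.0001, 1.0],
[0.0002, 0.0157, 0.0003, 0.0003, -0.0012, -0.0001, 1.0],
[0.0002, 0.0157, 0.0003, 0.0003, -0.0012, -0.0001, 1.0],
[0.0002, 0.0157, 0.0003, 0.0003, -0.0012, -0.0001, 1.0],
per row mm 15.712691464078901 deg 0.07180063411611659
```

Request:
{"api": "jog_arm", "payload": {"increments": [[0.0002,0.0165,0.0004,0.0003,-0.0012,0,1],[0.0002,0.017,0.0004,0.0003,-0.0012,0,1],[0.0002,0.017,0.0004,0.0003,-0.0012,0,1],[0.0002,0.017,0.0004,0.0003,-0.0012,0,1],[0.0002,0.017,0.0004,0.0003,-0.0012,0,1],[0.0002,0.017,0.0004,0.0003,-0.0012,0,1],[0.0002,0.017,0.0004,0.0003,-0.0012,0,1],[0.0002,0.016,0.0004,0.0003,-0.0012,0,1],[0,0,0,0,0,0,1]]}}

```text
time: 6.45
tool_pos: [0.6, 0.0054, 0.1328]
tcp_rot: [-1.494, -0.511, -0.293]
wrist_force: [-0.1, -0.3, -0.0]
width: 0.997
```

```bash
python3 - <<'E'
from h import *
s=readout.read_state(); print(W2S(s["tool_pos"]))
plan(S(.0794,-.0161,.017),toolR(yaw,np.radians(30)),1,1.0)
E
```

```text
[ 0.07462234 -0.01179956  0.00634325]
[0.0047, -0.0107, -0.0043, -0.0034, 0.0077, -0.0072, 1.0],
per row mm 12.445324481633897 deg 0.635381762680739
```

Request:
{"api": "jog_arm", "payload": {"increments": [[0.0024,-0.0055,-0.0021,-0.0017,0.004,-0.0036,1],[0.0024,-0.0055,-0.0021,-0.0017,0.004,-0.0036,1],[0,0,0,0,0,0,1]]}}

```text
time: 6.82
tool_pos: [0.5992, 0.001, 0.146]
tcp_rot: [-1.494, -0.511, -0.306]
wrist_force: [-0.4, 0.6, 0.1]
width: 1.002
```

```bash
python3 - <<'E'
from h import *
s=readout.read_state(); print(W2S(s["tool_pos"]))
plan(S(.0794,-.0161,.017),toolR(yaw,np.radians(30)),1,1.0)
E
```

```text
[ 0.08001453 -0.01596931  0.01848754]
[-0.0006, 0.0015, -0.0001, 0.0001, -0.0001, 0.0008, 1.0],
per row mm 1.6147796781566914 deg 0.04744360107434585
```

Good. Close on the block with a slow grip, then lift along the normal.

Request:
{"api": "jog_arm", "payload": {"increments": [[0,0.001,0,0,0,0,0.6],[0,0,0,0,0,0,0.5],[0,0,0,0,0,0,0.4],[0,0,0,0,0,0,0.4],[0,0,0,0,0,0,0.4],[0,0,0,0,0,0,0.4]], "force": 40}}

```text
time: 7.58
tool_pos: [0.5994, 0.0009, 0.1461]
tcp_rot: [-1.494, -0.512, -0.307]
wrist_force: [-2.4, -0.2, 0.7]
width: 0.679
```

```bash
python3 - <<'E'
from h import *
s=readout.read_state(); print(W2S(s["tool_pos"]),s["width"])
E
```

```text
[ 0.08024536 -0.01612933  0.01841568] 0.6785011392310701
```

Request:
{"api": "jog_arm", "payload": {"increments": [[0,-0.006,0,0,0,0,0.4],[0,-0.012,0,0,0,0,0.4],[0,-0.018,0,0,0,0,0.4],[0,-0.02,0,0,0,0,0.4],[0,-0.02,0,0,0,0,0.4],[0,-0.012,0,0,0,0,0.4]]}}

```text
time: 8.32
tool_pos: [0.552, -0.0051, 0.2247]
tcp_rot: [-1.494, -0.509, -0.304]
wrist_force: [0.1, 0.4, -1.9]
width: 0.676
```

```bash
python3 - <<'E'
from h import *
s=readout.read_state(); print(W2S(s["tool_pos"]),s["width"],s["wrist_force"])
plan([.42,.26,.13],toolR(yaw,0),10,.4)
E
```

```text
[ 0.07817883 -0.0157114   0.11045703] 0.6758490689680717 [ 0.06380993  0.36655051 -1.87259599]
[-0.013, 0.0035, 0.028, -0.0, -0.0, 0.0522, 0.4],
[-0.0128, 0.0041, 0.028, -0.0, -0.0, 0.0522, 0.4],
[-0.0125, 0.0048, 0.028, -0.0, -0.0, 0.0522, 0.4],
[-0.0123, 0.0054, 0.028, -0.0, -0.0, 0.0522, 0.4],
[-0.012, 0.0061, 0.028, -0.0, -0.0, 0.0522, 0.4],
[-0.0116, 0.0067, 0.028, -0.0, -0.0, 0.0522, 0.4],
[-0.0113, 0.0073, 0.028, -0.0, -0.0, 0.0522, 0.4],
[-0.0109, 0.0079, 0.028, -0.0, -0.0, 0.0522, 0.4],
[-0.0105, 0.0084, 0.028, -0.0, -0.0, 0.0522, 0.4],
[-0.01, 0.009, 0.028, -0.0, -0.0, 0.0522, 0.4],
per row mm 31.091596980146758 deg 2.991060957573516
```

Request:
{"api": "jog_arm", "payload": {"increments": [[-0.013,0.0025,0.028,0,0,0.052,0.4],[-0.013,0.003,0.028,0,0,0.052,0.4],[-0.0125,0.004,0.028,0,0,0.052,0.4],[-0.0125,0.0045,0.028,0,0,0.052,0.4],[-0.012,0.005,0.028,0,0,0.052,0.4],[-0.0116,0.006,0.028,0,0,0.052,0.4],[-0.0113,0.006,0.028,0,0,0.052,0.4],[-0.011,0.007,0.028,0,0,0.052,0.4],[-0.01,0.007,0.028,0,0,0.052,0.4],[0,0,0,0,0,0,0.4]]}}

```text
time: 9.57
tool_pos: [0.4279, 0.2386, 0.1518]
tcp_rot: [-1.567, -0.141, 0.063]
wrist_force: [0.3, 0.9, -0.6]
width: 0.679
```

```bash
python3 - <<'E'
from h import *
s=readout.read_state(); print(s["width"],s["wrist_force"])
plan([.42,.26,.030],toolR(yaw,0),6,.4)
E
```

```text
0.6787443247260098 [ 0.32171772  0.89864235 -0.61113488]
[-0.0018, 0.0202, 0.0037, 0.0003, -0.0009, 0.0083, 0.4],
[-0.0017, 0.0202, 0.0037, 0.0003, -0.0009, 0.0083, 0.4],
[-0.0015, 0.0203, 0.0037, 0.0003, -0.0009, 0.0083, 0.4],
[-0.0013, 0.0203, 0.0037, 0.0003, -0.0009, 0.0083, 0.4],
[-0.0012, 0.0203, 0.0037, 0.0003, -0.0009, 0.0083, 0.4],
[-0.001, 0.0203, 0.0037, 0.0003, -0.0009, 0.0083, 0.4],
per row mm 20.65173977546984 deg 0.47738734021543394
```

Request:
{"api": "jog_arm", "payload": {"increments": [[-0.0018,0.018,0.0037,0,0,0.008,0.4],[-0.0018,0.02,0.0037,0,0,0.008,0.4],[-0.0015,0.02,0.0037,0,0,0.008,0.4],[-0.0013,0.02,0.0037,0,0,0.008,0.4],[-0.001,0.017,0.0037,0,0,0.008,0.4],[-0.001,0.011,0.0037,0,0,0.008,0.4],[0,0,0,0,0,0,0.4]]}}

```text
time: 10.45
tool_pos: [0.419, 0.2581, 0.0369]
tcp_rot: [-1.572, -0.098, 0.101]
wrist_force: [-0.2, 0.1, -0.4]
width: 0.672
```

```bash
python3 - <<'E'
from h import *
s=readout.read_state(); print(s["width"],s["wrist_force"])
plan([.42,.26,.019],toolR(yaw,0),4,.4)
E
```

```text
0.6721232350431297 [-0.21317233  0.08445095 -0.44138513]
[0.0003, 0.0045, 0.0005, 0.0009, -0.002, -0.0006, 0.4],
[0.0003, 0.0045, 0.0004, 0.0009, -0.002, -0.0006, 0.4],
[0.0003, 0.0045, 0.0004, 0.0009, -0.002, -0.0006, 0.4],
[0.0003, 0.0045, 0.0004, 0.0009, -0.002, -0.0006, 0.4],
per row mm 4.506808939677191 deg 0.12962064297179315
```

Request:
{"api": "jog_arm", "payload": {"increments": [[0,0.004,0,0,0,0,0.4],[0,0.004,0,0,0,0,0.4],[0,0.004,0,0,0,0,0.4],[0,0.003,0,0,0,0,0.4],[0,0.002,0,0,0,0,0.4],[0,0,0,0,0,0,0.4]]}}

```text
time: 11.2
tool_pos: [0.4208, 0.259, 0.0209]
tcp_rot: [-1.57, -0.101, 0.098]
wrist_force: [-0.7, 0.3, -1.0]
width: 0.676
```

```bash
python3 - <<'E'
from h import *
s=readout.read_state(); print(s["width"],s["wrist_force"],s["tool_pos"])
c=read_camera("side")
for k in spotter.masks_of(c,"sanding_block")[:3]:
    p=pts(c,mask=k["mask"]); print(k["p"],k["location"],np.median(p,0),np.percentile(p,[2,98],axis=0))
E
```

```text
0.6755165466875007 [-0.68002089  0.32715098 -1.00707565] [0.42083927 0.25898596 0.02089509]
0.91 [269.4, 273.9] [ 0.43442777 -0.21737927  0.01852303] [[ 0.41117269 -0.24898272  0.00308604]
 [ 0.45853433 -0.173783    0.0222011 ]]
0.54 [276.9, 180.3] [0.42155799 0.23278614 0.03029563] [[0.39146796 0.20383481 0.0070563 ]
 [0.4523336  0.30118273 0.03535476]]
```

Request:
{"api": "jog_arm", "payload": {"increments": [[0,0.0015,0,0,0,0,0.4],[0,0.0015,0,0,0,0,0.4],[0,0.001,0,0,0,0,0.4],[0,0,0,0,0,0,0.4]]}}

```text
time: 11.8
tool_pos: [0.4214, 0.2593, 0.018]
tcp_rot: [-1.57, -0.102, 0.098]
wrist_force: [-0.2, -0.1, -0.7]
width: 0.674
```

Request:
{"api": "jog_arm", "payload": {"increments": [[0,0.001,0,0,0,0,0.4],[0,0.001,0,0,0,0,0.4],[0,0.001,0,0,0,0,0.4]]}}

```text
time: 12.18
tool_pos: [0.4215, 0.2593, 0.0178]
tcp_rot: [-1.571, -0.101, 0.099]
wrist_force: [-4.8, -1.7, 10.6]
width: 0.674
```

Contact at 10 N. Release slowly and rise.

Request:
{"api": "jog_arm", "payload": {"increments": [[0,0,0,0,0,0,0.75],[0,0,0,0,0,0,0.9],[0,0,0,0,0,0,1],[0,-0.01,0,0,0,0,1],[0,-0.025,0,0,0,0,1],[0,-0.035,0,0,0,0,1],[0,-0.035,0,0,0,0,1],[0,-0.02,0,0,0,0,1]]}}

```text
time: 13.18
tool_pos: [0.4201, 0.259, 0.1462]
tcp_rot: [-1.572, -0.098, 0.101]
wrist_force: [-0.1, -0.2, 0.4]
width: 0.999
```

```bash
python3 - <<'E'
from h import *
np.set_printoptions(precision=4,suppress=True)
c=read_camera("wrist"); cv2.imwrite("pics/w2.png",c["img"])
for t in ["sanding_block","try_square"]:
  for k in spotter.masks_of(c,t)[:3]:
    p=pts(c,mask=k["mask"]); q=p[np.abs(p[:,2]-np.median(p[:,2]))<.005]; print(t,round(k["p"],2),np.round(k["location"]),cv2.minAreaRect(q[:,:2].astype(np.float32)),np.percentile(q,[2,50,98],axis=0)[:,2])
s=readout.read_state(); print(s["tool_pos"])
plan([.545,.345,.17],toolR(0,0),6,1.)
E
```

```text
sanding_block 0.67 [319. 193.] ((0.42220571637153625, 0.2598060369491577), (0.05812382698059082, 0.09962258487939835), 7.231339454650879) [0.0262 0.028  0.0294]
sanding_block 0.19 [498.  48.] ((0.49171534180641174, 0.3504490852355957), (0.10465065389871597, 0.14777617156505585), 80.76544952392578) [0.0064 0.0085 0.0163]
try_square 0.96 [499.  51.] ((0.49759912490844727, 0.3493279218673706), (0.10514380782842636, 0.13512657582759857), 81.31422424316406) [0.0066 0.0087 0.0164]
[0.4204 0.2591 0.1452]
[0.0224, -0.0042, 0.0116, 0.0006, 0.0212, -0.0002, 1.0],
[0.0222, -0.0042, 0.012, 0.0006, 0.0212, -0.0002, 1.0],
[0.0219, -0.0042, 0.0125, 0.0006, 0.0212, -0.0002, 1.0],
[0.0216, -0.0042, 0.013, 0.0006, 0.0212, -0.0002, 1.0],
[0.0214, -0.0042, 0.0134, 0.0006, 0.0212, -0.0002, 1.0],
[0.0211, -0.0041, 0.0139, 0.0006, 0.0212, -0.0002, 1.0],
per row mm 25.56902969547874 deg 1.2136541201889388
```

View pics/w2.png

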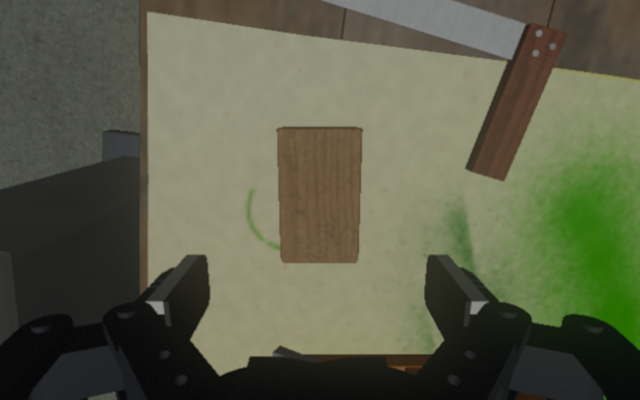

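Wrist view: the cork block lies flat on the bench at (319,193). The try square's stock is at (515,105), with its blade going up-left from (530,40). Next I move over the stock.

Request:
{"api": "jog_arm", "payload": {"increments": [[0.022,-0.004,0.0116,0,0.021,0,1],[0.022,-0.004,0.012,0,0.021,0,1],[0.022,-0.004,0.0125,0,0.021,0,1],[0.0215,-0.004,0.013,0,0.021,0,1],[0.021,-0.004,0.0134,0,0.021,0,1],[0,0,0,0,0,0,1]]}}

```text
time: 14.08
tool_pos: [0.5202, 0.329, 0.1539]
tcp_rot: [-1.582, -0.003, 0.027]
wrist_force: [0.4, -0.3, -1.8]
width: 0.998
```

```bash
cat >> h.py <<'E'
def square(c,flat=True):
    k=spotter.masks_of(c,"try_square")[0]; p=pts(c,mask=k["mask"]); q=p[(p[:,2]>.012)&(p[:,2]<.022)]
    r=cv2.minAreaRect(q[:,:2].astype(np.float32)); box=cv2.boxPoints(r); e=[box[1]-box[0],box[2]-box[1]]
    l=max(e,key=np.linalg.norm); l=l/np.linalg.norm(l); l=l if l[1]<0 else -l   # +y of square
    return k["p"],r,l,q
E
python3 - <<'E'
from h import *
np.set_printoptions(precision=4,suppress=True)
c=read_camera("wrist"); pr,r,l,q=square(c)
print(pr,r,"ysq",l,"z",np.percentile(q[:,2],[5,50,95]))
b=spotter.masks_of(c,"try_square")[0]["mask"]; p=pts(c,mask=b); d=(p[:,:2]-r[0])@np.array([l[1],-l[0]]); 
for a in (.03,.06,.1,.14,.18): 
    m=np.abs(d-a)<.006
    if m.any(): print(a,np.median(p[m],0))
yw=np.arctan2(l[0],-l[1]); yw=np.arctan2(-(-l)[0],(-l)[1]); print("tool yaw",yw)
# grip point: square y=-12 -> centre of stock + (-12mm)*l
g=np.array(r[0])-.012*l; print("grip",g, readout.read_state()["tool_pos"])
plan([*g,.08],toolR(yw,0),6,.6)
E
```

```text
0.65 ((0.5507753491401672, 0.3405364751815796), (0.10466386377811432, 0.026171134784817696), 81.09459686279297) ysq [-0.1548 -0.9879] z [0.0155 0.0168 0.018 ]
0.03 [0.5275 0.3857 0.0084]
0.06 [0.4978 0.3901 0.0072]
0.1 [0.4583 0.3959 0.0056]
0.14 [0.4187 0.4024 0.004 ]
0.18 [0.381  0.4091 0.0023]
tool yaw -0.1554285
grip [0.5526 0.3524] [0.5182 0.3278 0.1537]
[0.006, 0.0121, 0.0042, 0.0024, 0.029, -0.0027, 0.6],
[0.0059, 0.0122, 0.0043, 0.0024, 0.029, -0.0027, 0.6],
[0.0057, 0.0122, 0.0044, 0.0024, 0.029, -0.0027, 0.6],
[0.0055, 0.0122, 0.0046, 0.0024, 0.029, -0.0027, 0.6],
[0.0054, 0.0122, 0.0047, 0.0024, 0.029, -0.0027, 0.6],
[0.0052, 0.0123, 0.0048, 0.0024, 0.029, -0.0027, 0.6],
per row mm 14.16920879922412 deg 1.6750998115913243
```

Request:
{"api": "jog_arm", "payload": {"increments": [[0.006,0.011,0.0042,0.0024,0.029,-0.0027,0.65],[0.006,0.012,0.0043,0.0024,0.029,-0.0027,0.6],[0.0057,0.012,0.0044,0.0024,0.029,-0.0027,0.6],[0.0055,0.012,0.0046,0.0024,0.029,-0.0027,0.6],[0.0054,0.01,0.0047,0.0024,0.029,-0.0027,0.6],[0.004,0.008,0.004,0.0024,0.025,-0.0027,0.6],[0,0,0,0,0,0,0.6]]}}

```text
time: 15.1
tool_pos: [0.5514, 0.3517, 0.0813]
tcp_rot: [-1.568, 0.13, -0.127]
wrist_force: [-0.5, 0.6, -0.1]
width: 0.6
```

```bash
python3 - <<'E'
from h import *
np.set_printoptions(precision=4,suppress=True)
c=read_camera("wrist"); pr,r,l,q=square(c); print(pr,r,l)
yw=np.arctan2(l[0],-l[1]); print(readout.read_state()["tool_pos"])
plan([.5526,.3524,.02],toolR(-.1555,0),5,.6)
E
```

```text
0.91 ((0.5508885979652405, 0.3410954177379608), (0.10486545413732529, 0.02605624496936798), 81.06764221191406) [-0.1553 -0.9879]
[0.5516 0.3518 0.0823]
[0.0002, 0.0125, 0.0002, 0.0001, -0.0015, -0.0002, 0.6],
[0.0002, 0.0125, 0.0002, 0.0001, -0.0015, -0.0002, 0.6],
[0.0002, 0.0125, 0.0002, 0.0001, -0.0015, -0.0002, 0.6],
[0.0002, 0.0125, 0.0002, 0.0001, -0.0015, -0.0002, 0.6],
[0.0002, 0.0125, 0.0001, 0.0001, -0.0015, -0.0002, 0.6],
per row mm 12.461620075859933 deg 0.0881339769596214
```

Request:
{"api": "jog_arm", "payload": {"increments": [[0.0003,0.011,0.0002,0,-0.0015,0,0.6],[0.0003,0.012,0.0002,0,-0.0015,0,0.6],[0.0003,0.012,0.0002,0,-0.0015,0,0.6],[0.0003,0.01,0.0002,0,-0.0015,0,0.6],[0,0.006,0,0,0,0,0.6],[0,0.003,0,0,0,0,0.6],[0,0,0,0,0,0,0.6]]}}

```text
time: 16.08
tool_pos: [0.5528, 0.3523, 0.025]
tcp_rot: [-1.567, 0.123, -0.122]
wrist_force: [0.1, -0.4, 0.6]
width: 0.599
```

```bash
python3 - <<'E'
from h import *
print(readout.read_state()["tool_pos"])
plan([.5526,.3525,.0205],toolR(-.1555,0),2,.6)
E
```

```text
[0.55282998 0.35232596 0.02499992]
[-0.0001, 0.0023, 0.0001, 0.0001, -0.0005, -0.0004, 0.6],
[-0.0001, 0.0022, 0.0001, 0.0001, -0.0005, -0.0004, 0.6],
per row mm 2.254578638723465 deg 0.036291382658202365
```

Request:
{"api": "jog_arm", "payload": {"increments": [[0,0.0025,0,0,0,0,0.6],[0,0.0025,0,0,0,0,0.6],[0,0,0,0,0,0,0.4],[0,0,0,0,0,0,0.2],[0,0,0,0,0,0,0.15],[0,0,0,0,0,0,0.15],[0,0,0,0,0,0,0.15]], "force": 60}}

```text
time: 16.95
tool_pos: [0.5538, 0.3529, 0.0212]
tcp_rot: [-1.566, 0.122, -0.124]
wrist_force: [-0.3, 0.9, -0.6]
width: 0.284
```

```bash
python3 - <<'E'
from h import *
s=readout.read_state(); print(s["tool_pos"],s["width"],s["wrist_force"])
E
```

```text
[0.55379419 0.35290987 0.02119263] 0.284480605039783 [-0.3037232   0.87542149 -0.63357858]
```

Request:
{"api": "jog_arm", "payload": {"increments": [[0,-0.003,0,0,0,0,0.15],[0,-0.006,0,0,0,0,0.15],[0,-0.012,0,0,0,0,0.15],[0,-0.02,0,0,0,0,0.15],[0,-0.025,0,0,0,0,0.15],[0,-0.03,0,0,0,0,0.15],[0,-0.03,0,0,0,0,0.15],[0,-0.02,0,0,0,0,0.15],[0,-0.01,0,0,0,0,0.15],[0,0,0,0,0,0,0.15]]}}

```text
time: 18.2
tool_pos: [0.554, 0.353, 0.19]
tcp_rot: [-1.563, 0.119, -0.127]
wrist_force: [-0.1, 0.5, -2.4]
width: 0.282
```

```bash
cat >> h.py <<'E'
def held(c):
    "held square's visible points in the tool frame"
    s=readout.read_state(); Rt=R.from_rotvec(s["tcp_rot"]).as_matrix()
    out=[(m["p"],(pts(c,mask=m["mask"])-s["tool_pos"])@Rt) for m in spotter.masks_of(c,"try_square")[:1]]
    return out[0] if out else (0,np.zeros((0,3)))
E
python3 - <<'E'
from h import *
np.set_printoptions(precision=4,suppress=True)
s=readout.read_state(); print(s["tool_pos"],s["width"],s["wrist_force"])
c=read_camera("wrist"); cv2.imwrite("pics/w3.png",c["img"])
p,q=held(c); print(p,len(q))
# blade points: x < -25mm (down toward tip) in tool frame
b=q[(q[:,0]<-.03)&(q[:,0]>-.2)&(np.abs(q[:,1])<.06)]
A=np.c_[b[:,[0,2]],np.ones(len(b))]; co=np.linalg.lstsq(A,b[:,1],rcond=None)[0]; print("blade plane y=",co,len(b), np.percentile(b,[1,50,99],axis=0))
for x in (-.04,-.08,-.12,-.16): 
    m=np.abs(b[:,0]-x)<.005; print(x, np.percentile(b[m][:,2],[3,50,97]) if m.any() else None)
st=q[(q[:,0]>-.02)&(q[:,0]<.03)]; print("stock",np.percentile(st,[2,50,98],axis=0))
E
```

```text
[0.554 0.353 0.19 ] 0.2815734102172811 [-0.0982  0.4644 -2.3925]
0.62 27901
blade plane y= [-0.0236 -0.0022  0.0111] 13535 [[-0.1303  0.0108  0.017 ]
 [-0.0793  0.0129  0.029 ]
 [-0.0309  0.0149  0.0405]]
-0.04 [0.0174 0.0293 0.0404]
-0.08 [0.0176 0.0289 0.0399]
-0.12 [0.0176 0.0293 0.0402]
-0.16 None
stock [[-0.0181  0.0025 -0.0393]
 [-0.0001  0.0039  0.0095]
 [ 0.013   0.0121  0.0404]]
```

View pics/w3.png

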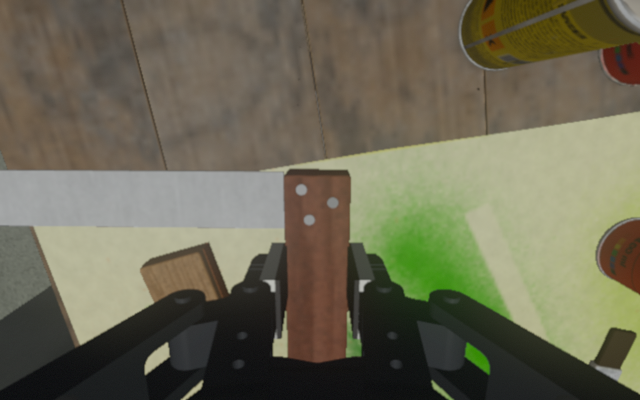

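Wrist view: the stock sits squarely between the pads at (318,260), and the blade runs left at row 198, straight along the jaw axis. The cork block is still flat on the bench at (185,275).

```bash
python3 - <<'E'
from h import *
t=S(.073,-.0203,.12); print(t); plan(t,toolR(yaw,np.radians(30)),12,.15)
E
```

```text
[ 0.54341684 -0.01088371  0.23042305]
[0.0039, -0.0036, -0.03, 0.0062, -0.0237, -0.0431, 0.15],
[0.0034, -0.0036, -0.0301, 0.0062, -0.0237, -0.0431, 0.15],
[0.0028, -0.0037, -0.0301, 0.0062, -0.0237, -0.0431, 0.15],
[0.0022, -0.0037, -0.0302, 0.0062, -0.0237, -0.0431, 0.15],
[0.0017, -0.0038, -0.0302, 0.0062, -0.0237, -0.0431, 0.15],
[0.0011, -0.004, -0.0302, 0.0062, -0.0237, -0.0431, 0.15],
[0.0006, -0.0041, -0.0302, 0.0062, -0.0237, -0.0431, 0.15],
[0.0001, -0.0043, -0.0302, 0.0062, -0.0237, -0.0431, 0.15],
[-0.0005, -0.0045, -0.0302, 0.0062, -0.0237, -0.0431, 0.15],
[-0.001, -0.0047, -0.0301, 0.0062, -0.0237, -0.0431, 0.15],
[-0.0015, -0.0049, -0.0301, 0.0062, -0.0237, -0.0431, 0.15],
[-0.002, -0.0052, -0.03, 0.0062, -0.0237, -0.0431, 0.15],
per row mm 30.495456685251852 deg 2.8402268471195247
```

Request:
{"api": "jog_arm", "payload": {"increments": [[0.004,-0.005,-0.02,0.006,-0.024,-0.043,0.15],[0.0034,-0.005,-0.028,0.006,-0.024,-0.043,0.15],[0.0028,-0.004,-0.03,0.006,-0.024,-0.043,0.15],[0.0022,-0.004,-0.03,0.006,-0.024,-0.043,0.15],[0.0017,-0.004,-0.03,0.006,-0.024,-0.043,0.15],[0.0011,-0.004,-0.03,0.006,-0.024,-0.043,0.15],[0.0006,-0.004,-0.03,0.006,-0.024,-0.043,0.15],[0.0001,-0.004,-0.03,0.006,-0.024,-0.043,0.15],[-0.0005,-0.0045,-0.03,0.006,-0.024,-0.043,0.15],[-0.001,-0.0047,-0.025,0.006,-0.024,-0.043,0.15]]}}

```text
time: 19.55
tool_pos: [0.537, 0.0587, 0.2082]
tcp_rot: [-1.525, -0.402, -0.246]
wrist_force: [1.2, -0.7, -1.8]
width: 0.277
```

```bash
python3 - <<'E'
from h import *
s=readout.read_state(); print(s["width"]); plan(S(.073,-.0203,.10),toolR(yaw,np.radians(30)),5,.15,s)
E
```

```text
0.2770400218109136
[0.0021, -0.0001, -0.0139, 0.0033, -0.0059, -0.0218, 0.15],
[0.002, -0.0001, -0.0139, 0.0033, -0.0059, -0.0218, 0.15],
[0.0019, -0.0001, -0.0139, 0.0033, -0.0059, -0.0218, 0.15],
[0.0019, -0.0001, -0.0139, 0.0033, -0.0059, -0.0218, 0.15],
[0.0018, -0.0001, -0.0139, 0.0033, -0.0059, -0.0218, 0.15],
per row mm 14.059376430284127 deg 1.3097588388140486
```

Request:
{"api": "jog_arm", "payload": {"increments": [[0.0021,0,-0.0139,0.0033,-0.006,-0.022,0.15],[0.002,0,-0.0139,0.0033,-0.006,-0.022,0.15],[0.002,0,-0.0139,0.0033,-0.006,-0.022,0.15],[0.002,0,-0.0139,0.0033,-0.006,-0.022,0.15],[0.0018,0,-0.01,0.0033,-0.006,-0.022,0.15],[0,0,0,0,0,0,0.15]]}}

```text
time: 20.3
tool_pos: [0.5439, -0.0092, 0.1989]
tcp_rot: [-1.495, -0.493, -0.292]
wrist_force: [0.2, -0.1, -1.7]
width: 0.282
```

```bash
python3 - <<'E'
from h import *
np.set_printoptions(precision=4,suppress=True)
s=readout.read_state(); print(W2S(s["tool_pos"]))
c=read_camera("wrist"); cv2.imwrite("pics/w4.png",c["img"]); p,q=held(c); print(p,len(q))
b=q[(q[:,0]<-.03)&(q[:,0]>-.2)&(q[:,1]<.03)]
A=np.c_[b[:,[0,2]],np.ones(len(b))]; co=np.linalg.lstsq(A,b[:,1],rcond=None)[0]; print("blade plane",co,np.percentile(b[:,2],[2,50,98]))
for k in spotter.masks_of(c,"strip")[:2]:
    w=W2S(pts(c,mask=k["mask"])); w=w[np.abs(w[:,2]-.005)<.003]; print("strip",k["p"],cv2.minAreaRect(w[:,:2].astype(np.float32)) if len(w)>20 else len(w))
plan(S(.069,-.0203,.035),toolR(yaw,np.radians(30)),6,.15)
E
```

```text
[ 0.0579 -0.0187  0.0923]
0.61 28140
blade plane [-0.0231 -0.0017  0.0122] [0.0164 0.0281 0.0394]
strip 0.81 ((0.03449629247188568, 0.021396763622760773), (0.13360105454921722, 0.03061947040259838), 89.94981384277344)
[0.0018, 0.0096, -0.0004, -0.0005, -0.0004, -0.003, 0.15],
[0.0018, 0.0096, -0.0004, -0.0005, -0.0004, -0.003, 0.15],
[0.0017, 0.0096, -0.0004, -0.0005, -0.0004, -0.003, 0.15],
[0.0017, 0.0096, -0.0004, -0.0005, -0.0004, -0.003, 0.15],
[0.0017, 0.0096, -0.0004, -0.0005, -0.0004, -0.003, 0.15],
[0.0017, 0.0096, -0.0004, -0.0005, -0.0004, -0.003, 0.15],
per row mm 9.79027114175643 deg 0.1736394903749128
```

View pics/w4.png

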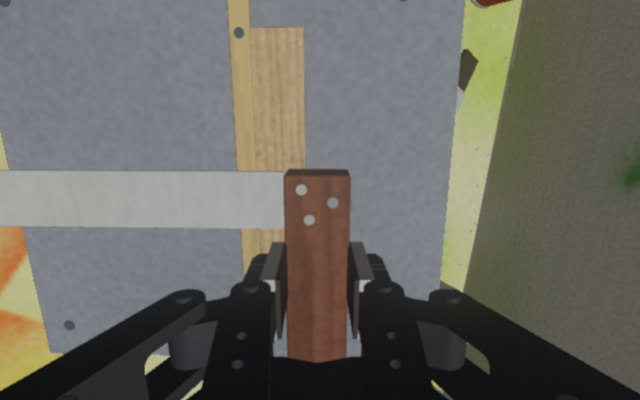

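Wrist view: the strip (275,100) is still against the fence. The blade crosses it at row 198 and the stock is at (318,260). It has to go about 11 mm upslope before lowering.

Request:
{"api": "jog_arm", "payload": {"increments": [[0.002,0.007,0,0,0,-0.003,0.15],[0.002,0.009,-0.0004,0,0,-0.003,0.15],[0.002,0.01,-0.0004,0,0,-0.003,0.15],[0.002,0.01,-0.0004,0,0,-0.003,0.15],[0.002,0.009,-0.0004,0,0,-0.003,0.15],[0.0018,0.006,0,0,0,-0.003,0.15],[0,0,0,0,0,0,0.15]]}}

```text
time: 21.32
tool_pos: [0.5825, -0.0033, 0.1576]
tcp_rot: [-1.49, -0.51, -0.304]
wrist_force: [1.0, 0.6, -2.3]
width: 0.282
```

```bash
python3 - <<'E'
from h import *
s=readout.read_state(); print(W2S(s["tool_pos"]),s["width"],s["wrist_force"])
plan(S(.069,-.0203,.023),toolR(yaw,np.radians(30)),4,.15)
E
```

```text
[ 0.07099749 -0.01803321  0.03709244] 0.2821192807829329 [ 1.02539197  0.62719919 -2.34468521]
[-0.0005, 0.0035, -0.0006, -0.0012, -0.0002, -0.0001, 0.15],
[-0.0005, 0.0035, -0.0006, -0.0012, -0.0002, -0.0001, 0.15],
[-0.0005, 0.0035, -0.0006, -0.0012, -0.0002, -0.0001, 0.15],
[-0.0005, 0.0035, -0.0006, -0.0012, -0.0002, -0.0001, 0.15],
per row mm 3.6031688945345177 deg 0.0683117085007055
```

Request:
{"api": "jog_arm", "payload": {"increments": [[-0.0005,0.004,-0.0006,-0.001,0,0,0.15],[-0.0005,0.0035,-0.0006,-0.001,0,0,0.15],[-0.0005,0.0035,-0.0006,-0.001,0,0,0.15],[0,0.002,-0.0006,-0.001,0,0,0.15],[0,0.001,0,0,0,0,0.15],[0,0,0,0,0,0,0.15]]}}

```text
time: 22.08
tool_pos: [0.5891, -0.0052, 0.1448]
tcp_rot: [-1.494, -0.51, -0.306]
wrist_force: [0.3, 0.3, -1.8]
width: 0.281
```

```bash
python3 - <<'E'
from h import *
s=readout.read_state(); print(W2S(s["tool_pos"]),s["width"],s["wrist_force"])
plan(S(.067,-.0203,.0205),toolR(yaw,np.radians(30)),2,.15)
E
```

```text
[ 0.07005056 -0.02081693  0.02282189] 0.2814093594602561 [ 0.31618864  0.31654948 -1.77424314]
[-0.0015, 0.0012, 0.0003, 0.0, -0.0004, 0.0005, 0.15],
[-0.0015, 0.0012, 0.0003, 0.0, -0.0004, 0.0005, 0.15],
per row mm 1.9341836793823208 deg 0.03493070865457535
```

Request:
{"api": "jog_arm", "payload": {"increments": [[-0.001,0.001,0,0,0,0,0.15],[-0.0015,0.0003,0,0,0,0,0.15],[-0.0015,0,0,0,0,0,0.15],[-0.0012,0,0,0,0,0,0.15],[-0.001,0,0,0,0,0,0.15],[0,0,0,0,0,0,0.15]]}}

```text
time: 22.82
tool_pos: [0.5842, -0.0059, 0.1408]
tcp_rot: [-1.494, -0.511, -0.307]
wrist_force: [-0.0, 0.7, -2.0]
width: 0.283
```

```bash
python3 - <<'E'
from h import *
np.set_printoptions(precision=4,suppress=True)
s=readout.read_state(); print(W2S(s["tool_pos"]),s["width"],s["wrist_force"]@np.c_[ex,ey,nn])
c=read_camera("wrist"); cv2.imwrite("pics/w5.png",c["img"][100:300,200:440])
m=spotter.masks_of(c,"try_square")[0]["mask"]; w=W2S(pts(c,mask=m)); st=w[(w[:,2]>.013)&(w[:,2]<.025)&(w[:,1]>0)&(w[:,0]<.1)]
print("stock top pts s",np.percentile(st,[1,50,99],axis=0)); b=w[(w[:,0]<.02)&(w[:,0]>-.12)&(w[:,2]>.001)]; print("blade t,h",np.percentile(b[:,1:],[2,50,98],axis=0))
for k in spotter.masks_of(c,"strip")[:1]:
    w=W2S(pts(c,mask=k["mask"])); w=w[(np.abs(w[:,2]-.005)<.003)&(w[:,1]>.03)]; print("strip",np.percentile(w,[1,50,99],axis=0))
E
```

```text
[ 0.0638 -0.0208  0.0218] 0.28295603539780145 [-0.9563  0.7444 -1.7676]
stock top pts s [[0.0519 0.0002 0.014 ]
 [0.0644 0.0102 0.0168]
 [0.077  0.0192 0.0183]]
blade t,h [[-0.0038  0.0058]
 [ 0.0077  0.0075]
 [ 0.0188  0.0092]]
strip [[0.0203 0.0306 0.0039]
 [0.0351 0.0575 0.0056]
 [0.0497 0.0812 0.0071]]
```

Request:
{"api": "jog_arm", "payload": {"increments": [[-0.0008,0.0005,0,0,0,0,0.15],[-0.0008,0.0006,0,0,0,0,0.15],[-0.0005,0.0006,0,0,0,0,0.15],[0,0,0,0,0,0,0.15]]}}

```text
time: 23.48
tool_pos: [0.5843, -0.0059, 0.1408]
tcp_rot: [-1.493, -0.514, -0.309]
wrist_force: [-1.2, 0.9, -1.5]
width: 0.28
```

```bash
python3 - <<'E'
from h import *
s=readout.read_state(); print(W2S(s["tool_pos"]),s["width"],s["wrist_force"]@np.c_[ex,ey,nn])
E
```

```text
[ 0.06384588 -0.02082408  0.02180243] 0.28015769240167243 [-1.67711287  1.05304801 -0.82149311]
```

Request:
{"api": "jog_arm", "payload": {"increments": [[-0.0015,0.001,0,0,0,0,0.15],[-0.0015,0.001,0,0,0,0,0.15],[0,0,0,0,0,0,0.15]]}}

```text
time: 23.85
tool_pos: [0.5843, -0.0059, 0.1409]
tcp_rot: [-1.493, -0.518, -0.312]
wrist_force: [0.1, -0.1, -2.9]
width: 0.284
```

```bash
python3 - <<'E'
from h import *
s=readout.read_state(); print(W2S(s["tool_pos"]),s["width"],s["wrist_force"]@np.c_[ex,ey,nn])
E
```

```text
[ 0.06389079 -0.02083665  0.02187857] 0.28397158375348236 [-1.37778935 -0.0787595  -2.52437434]
```

Request:
{"api": "jog_arm", "payload": {"increments": [[-0.002,0,0,0,0,0,0.15]]}}

```text
time: 23.98
tool_pos: [0.583, -0.0063, 0.1401]
tcp_rot: [-1.493, -0.518, -0.313]
wrist_force: [0.4, 0.8, 0.5]
width: 0.278
```

```bash
python3 - <<'E'
from h import *
s=readout.read_state(); print(W2S(s["tool_pos"]),s["wrist_force"]@np.c_[ex,ey,nn])
E
```

```text
[ 0.06231449 -0.02102558  0.0218492 ] [0.65810251 0.70981435 0.14008518]
```

Request:
{"api": "jog_arm", "payload": {"increments": [[0,0.002,0,0,0,0,0.15]]}}

```text
time: 24.1
tool_pos: [0.5833, -0.0061, 0.1397]
tcp_rot: [-1.493, -0.519, -0.311]
wrist_force: [-37.5, -6.1, 39.2]
width: 0.284
```

```bash
python3 - <<'E'
from h import *
np.set_printoptions(precision=4,suppress=True)
s=readout.read_state(); print(W2S(s["tool_pos"]),s["wrist_force"]@np.c_[ex,ey,nn])
for cam in ("wrist","side"):
    c=read_camera(cam); cv2.imwrite(f"pics/{cam}5.png",c["img"])
a=cv2.imread("pics/wrist5.png")[120:320,160:480]; b=cv2.imread("pics/side5.png")[160:280,240:432]
cv2.imwrite("pics/c5.png",np.vstack([cv2.resize(a,(480,300)),cv2.resize(b,(480,300),interpolation=cv2.INTER_CUBIC)]))
E
```

```text
[ 0.0625 -0.021   0.0213] [-13.2887  -1.0147  52.95  ]
```

View pics/c5.png

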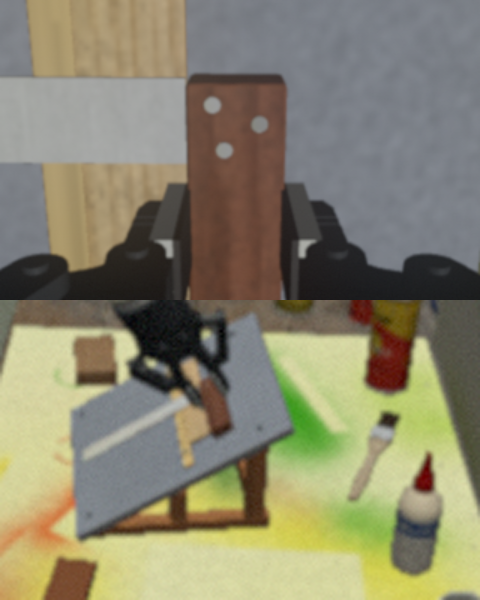

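Upper crop: the stock's inner face (187,150) meets the strip's upper edge (185,40), and the blade crosses the strip squarely. Lower crop: the square lies on the slope, with the cork block on the bench at (97,360). The contact force is 53 N normal to the slope, so I relieve that first and then open.

Request:
{"api": "jog_arm", "payload": {"increments": [[0,-0.0003,0,0,0,0,0.15],[0,0,0,0,0,0,0.3],[0,0,0,0,0,0,0.4],[0,0,0,0,0,0,0.5],[0,0,0,0,0,0,0.6]]}}

```text
time: 24.82
tool_pos: [0.5833, -0.0066, 0.1399]
tcp_rot: [-1.493, -0.519, -0.312]
wrist_force: [0.2, 0.7, -1.3]
width: 0.601
```

```bash
python3 - <<'E'
from h import *
s=readout.read_state(); print(W2S(s["tool_pos"]),s["width"],s["wrist_force"]@np.c_[ex,ey,nn])
E
```

```text
[ 0.06246447 -0.02136643  0.02153841] 0.6007439985008498 [-0.41797876  0.6605272  -1.2433321 ]
```

Request:
{"api": "jog_arm", "payload": {"increments": [[0,-0.005,0,0,0,0,0.6],[0,-0.015,0,0,0,0,0.6],[0,-0.025,0,0,0,0,0.6],[0,-0.03,0,0,0,0,0.6],[0,-0.03,0,0,0,0,0.6],[0,-0.02,0,0,0,0,0.6],[0,0,0,0,0,0,0.6]]}}

```text
time: 25.7
tool_pos: [0.5172, -0.0158, 0.2562]
tcp_rot: [-1.495, -0.523, -0.316]
wrist_force: [0.1, -0.6, 0.4]
width: 0.6
```

```bash
python3 - <<'E'
from h import *
np.set_printoptions(precision=4,suppress=True)
c=read_camera("wrist"); cv2.imwrite("pics/w6.png",c["img"])
m=spotter.masks_of(c,"try_square")[0]; print(m["p"]); w=W2S(pts(c,mask=m["mask"]))
st=w[(w[:,2]>.013)&(w[:,2]<.022)&(w[:,0]>.04)]
r=cv2.minAreaRect(st[:,:2].astype(np.float32)); print("stock",r,np.percentile(st[:,2],[5,50,95]))
for t in (-.07,-.04,-.01,.015):
    k=np.abs(st[:,1]-t)<.004; print(t,np.percentile(st[k][:,0],[1,99]) if k.sum()>5 else None)
b=w[(w[:,0]<.02)&(w[:,2]<.012)]
co=np.linalg.lstsq(np.c_[b[:,:2],np.ones(len(b))],b[:,2],rcond=None)[0]; print("blade",np.percentile(b,[1,50,99],axis=0),"tilt",co)
for k in spotter.masks_of(c,"strip")[:2]:
    w=W2S(pts(c,mask=k["mask"])); w=w[np.abs(w[:,2]-.005)<.003]; print("strip",k["p"],cv2.minAreaRect(w[:,:2].astype(np.float32)),np.percentile(w,[1,99],axis=0))
E
```

```text
0.97
stock ((0.062269408255815506, -0.0336870402097702), (0.10536107420921326, 0.026023125275969505), 89.9349594116211) [0.0157 0.017  0.0182]
-0.07 [0.0499 0.0748]
-0.04 [0.0496 0.0745]
-0.01 [0.05  0.075]
0.015 [0.0496 0.0747]
blade [[-0.1189 -0.0048  0.0015]
 [-0.0505  0.007   0.0053]
 [ 0.0185  0.0186  0.0087]] tilt [0.0403 0.0042 0.0072]
strip 0.85 ((0.034586839377880096, 0.008488260209560394), (0.15947529673576355, 0.03010737895965576), 89.84687805175781) [[ 0.0201 -0.0693  0.0039]
 [ 0.0493  0.0873  0.0072]]
strip 0.66 ((-0.03556344658136368, 0.006588785909116268), (0.025039609521627426, 0.1694479137659073), 89.75901794433594) [[-0.1177 -0.0048  0.0022]
 [ 0.0364  0.0186  0.0079]]
```

View pics/w6.png

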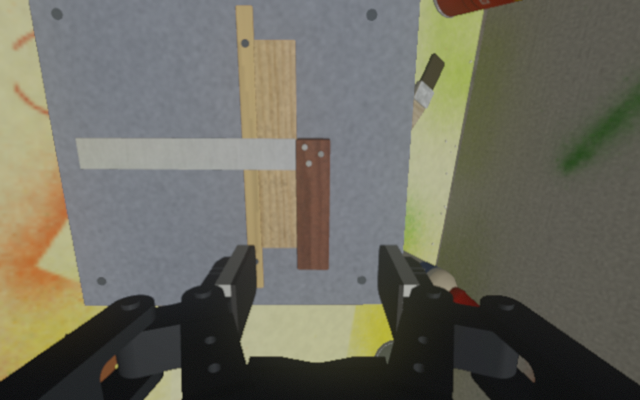

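Wrist view: the stock (312,200) is flush along the strip's edge at column 296, and the blade at row 153 points down the slope. The strip is in its place. Quick check of the tin and block, then I hand in.

```bash
python3 - <<'E'
from h import *
np.set_printoptions(precision=4,suppress=True)
c=read_camera("top")
for t in ("nail_tin","sanding_block"):
    for k in spotter.masks_of(c,t)[:3]:
        p=pts(c,mask=k["mask"]); print(t,k["p"],np.round(k["location"]),np.median(p,0))
s=readout.read_state(); print(s["time"],s["wrist_force"]); print(bot.finish_job())
E
```

```text
nail_tin 0.7 [436. 231.] [ 0.4893 -0.3615  0.0079]
nail_tin 0.54 [225. 251.] [0.4215 0.2558 0.0272]
sanding_block 0.8 [223. 253.] [0.4214 0.2577 0.0275]
sanding_block 0.77 [383. 252.] [ 0.4357 -0.2069  0.0207]
26.0 [-0.2764 -0.2973  0.8155]
the job is handed in; nothing more can be done
None
```

The try square is in place on the strip and the sanding block is off the stand, flat on the bench. I handed the job in at about 26 s; the hand-in reports no verdict.

I gripped the large cork block across its 58 mm width, carried it to the bench left of the stand and lowered it until it touched (about 10 N) before letting go. Then I picked the square up by its stock, laid it on the slope and slid it down against the strip.

| Check (last camera measurements) | Result |
|---|---|
| Stock face against the strip's upper edge | both at about 49.6 mm up the slope, at both ends of the stock, so flush within about 1 mm |
| Blade | points down the slope, centre line about 1.5 mm from the strip's mid-length |
| Tilt of the square | 0.04 rad, because the blade tip rests on the board (limit 0.1) |
| Strip | same place as at the start, within about 0.5 mm |
| Sanding block | top at about 28 mm over its whole face, so flat on the bench |
| Nail tin | same place as at the start |

- **Wrong turn:** I first turned the wrist the wrong way on the approach and corrected it, which cost about 2 s.
- **Overshoot:** The first descent to the block went about 10 mm too deep without touching anything; I backed it off before gripping.
- **Pressing force:** While seating the square, one step pressed the held stock onto the slope with about 53 N. I eased that off before opening the fingers. The wrist limit is 120 N, and the 40 N limit is for the arm and gripper body.
- **False detections:** The spotter took the cork block for the tin and the blade for the strip. The positions ruled both out.

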